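Cap one fume port and fit the elbow nozzle on the other

ROBOT

A 7-joint arm with a two-finger parallel gripper is mounted at the origin on the work surface. World frame = base frame: x ahead of the robot, y to its left, z up, the work surface at z = 0. Lengths are in m, angles in rad, forces in N, time in s.
With the tool pointing down it reaches from about 0.4 to 0.85 m from the base axis. Payload 4.5 kg.
Tool frame: the origin (TCP) lies midway between the tips of the shut fingers; the grasp point (between the pads) lies 19 mm behind it; z points along the fingers, y is the direction in which the jaws open and shut (so a half turn about z gives the same grasp; the last joint's range is limited). The gripper opens to 88 mm and grips with 3 to 60 N. Pads are 18 mm wide; open, the fingers measure 123 mm over their backs; the gripper's body (75 mm by 187 mm) begins 45 mm behind the grasp point.
Start: joints at [-1.149, 0.689, -0.195, 1.565, 0.157, 0.902, -0.215], TCP at [0.236, 0.579, 0.239] pointing down, gripper open.
Joint ranges: [-3.01, 3.01], [-0.46, 2.08], [-1.47, 1.51], [0.13, 2.56], [-1, 4.14], [0.04, 2.09], [-2.66, 2.66]. Speed limits (rad/s): [2.57, 2.57, 3.14, 3.14, 3.14, 3.14, 3.14].

INTERFACE

Orientations are given as a unit quaternion [x, y, z, w].
In Python, from plant import get_state, snapshot, finish_job, find_in gives the robot as it stands.
- The arm moves only by the shell command python3 -m creep 'ROWS' [OPENING] [FORCE]. ROWS is JSON, one flat list of numbers, 6 for each row, row after row: the shift along the tool's x, y, z in mm, then the turn, a rotation vector about the tool's x, y, z in degrees. In form: [tx, ty, tz, wx, wy, wz, tx, ty, tz, wx, wy, wz, ...]. A call has 1 to 5 rows; each row shifts and turns the pose as measured when the row begins, along the tool's axes as they then stand; what a row does not reach is not made up. A row lasts 1/12 s, in which the tool goes at most 41.7 mm and 7.16 degrees, less where a joint would pass 70% of its speed; a pose out of reach is approached as far as the arm can. A call is refused whole if a number of a shift passes 41.7 or a number of a turn 7.16, either way. A call with a gripper value outside its range is refused whole. OPENING is the finger opening in mm, from 0 to 88.1, set as the call begins (- or left out, the last holds). The fingers move at their own pace and stop on an object; FORCE is the grip in N (left out, the last holds). Time passes only in rows, so rows that do not move let the fingers close. It gives the time, the measured TCP pose, the force and the opening at its end, in the units of the state.
- get_state(): the state, without advancing time (a new reading comes with each control period).
- snapshot(name): name is "scene" or "top" or "wrist"; returns a dict with "color" (420x560x3 uint8, red, green, blue), "intrinsics" (3x3 intrinsics, pixels), "extrinsics" (4x4, takes a point from world to camera coordinates). Camera axes: x right, y down, z forward; pixel columns grow to the right and rows downward; lengths in m; the calibration is good to about 2 mm. The wrist camera is an equidistant fisheye: a pixel r from the principal point sees the ray r / f radians off the axis. A picture is of the moment at which its call begins. There is no depth.
- finish_job(): hands the job in, once; it reports no verdict.
Trained networks look in the newest picture that a camera, given by its name, has taken for a name from the list of things; names that differ only in an ending like _2 or _b are one class to them, and where a whole thing is asked for, a point or a joint stands for the part that bears it (a point fixed in the world has none). Each returns a list of dicts, best first, with "score" (0 to 1); they miss things now and then, are a little off and sometimes report something else, mostly with a low value. They report only what shows in the picture. A call takes as long as a camera call. They do not tell look-alikes from the thing itself.
- find_in(thing, camera): "xy" ([column, row] in pixels, amid what is visible of it).
The state is a dict: "clock": time; "q": joint angles; "qd": joint speeds; "joint_torque": joint torques, N m; "tool_pos": TCP position; "eef_rot": TCP orientation; "contact_force": force on the tool from outside, world axes, zero at the start; "moment": the same for the moment, N m; "opening": opening from 0.0 (shut) to 1.0 (fully open).
Only numpy, scipy, OpenCV 4.12 (cv2) and the standard library are available. Lean on these libraries where they do the work, as an engineer would, in place of code of your own. Each camera call takes 0.05 s, during which the arm holds its last target.

TASK

Get the repair bench's fume extraction ready: push the yellow blanking cap, which is only perched on its port, fully home, and fit the blue elbow nozzle on the bare port, pressed fully home as well, with its mouth pointing at the circuit board in the holder. Both must end upright, rims down on the metal collars and held by the taper alone; do not shove the other things on the bench about.

Things in the scene. Friction and masses are not known exactly. Their poses are not given: they have to be found in the camera images.
- open_port: Bare extraction port bolted down: aluminium flange 96 mm wide, 7 mm thick, a collar 72 mm wide with its flat top 20 mm above the bench, and on it an upright tapered grey spigot, tip 59 mm above the bench, with six black sprung ribs (43 mm across them at the foot, 37 mm near the tip). Origin: on its axis at bench level; z up. Its yaw does not matter.
- capped_port: The second port, the same as open_port in every size, on which the yellow cap is perched. Origin: on its axis at bench level; z up.
- cap: Yellow round blanking cap, 56 mm tall: flat head 60 mm wide, 14 mm thick, on a tapered skirt 51 mm wide at the rim; bore 41 mm at the rim, 42 mm deep. Origin: centre of its lower rim; z up along its axis. It starts perched on capped_port, its rim about 13 mm above the collar. Fully home its rim rests on the collar, the origin 20 mm above the bench.
- nozzle: Blue elbow nozzle, about 80 g, standing on the bench on its open socket (51 mm wide at the rim, tapered bore 41 mm at the rim, 42 mm deep). From 42 to 85 mm up it has a round upright head 48 mm wide. A round snout, 36 mm thick (mouth 42 mm), points level along +x from the head, centre line 63 mm up. Origin: centre of its lower rim; z up, x towards the mouth.
- nozzle_mouth (a point): Centre of the black mouth at the end of the nozzle's snout, 95 mm along +x from the nozzle's axis, 63 mm above its origin.
- holder: Dark steel board holder bolted to the bench, 90 x 160 x 24 mm, with a green phone circuit board clamped between two aluminium jaws. Origin: centre of its underside, straight below the board's middle; z up.
- spray: White bottle with red cap, 48 mm wide, 130 mm tall, loose bystander. Origin: centre of its underside.
- tape: Yellow roll of tape lying flat, 80 mm wide, 24 mm high, loose bystander. Origin: centre of its underside.
- driver: Red screwdriver lying on the bench, 170 mm long, loose bystander. Origin: underside, near its middle.
- phone: Black phone lying flat, 75 x 150 x 9 mm, loose bystander. Origin: centre of its underside.
- cup: Grey square plastic pot, 70 mm wide, 100 mm tall, loose bystander. Origin: centre of its underside.
- cap_top (a point): Centre of the cap's flat top (52 mm across), 56 mm above its origin; 76 mm above the bench once fully home. Pushing the cap home takes a force that grows to some 12 to 22 N; friction then holds it.
- nozzle_top (a point): Centre of the flat top of the nozzle's head (44 mm across), 85 mm above its origin. Set loosely on a spigot the rim stops about 13 mm above the collar; fully home the rim rests on the collar and this top is 105 mm above the bench. Pushing it home takes a force that grows to some 12 to 22 N; friction then holds it.
Not all that is in view belongs to the job. Of the things like the holder, leave any that is orange; of the rest the smaller one is meant.

How it is judged:
At the end, for the whole second after the job is handed in: Cap on capped_port and nozzle on open_port: rims within 4 mm of the collars' tops, within 5 mm of the ports' axes and 0.08 rad of upright, at rest; seen from above, the line of the snout ahead of its mouth passes within 60 mm of the holder's middle (z of cap in the frame of capped_port below 0.024 m and horizontal distance between cap and capped_port below 0.005 m and angle between each of cap, nozzle's own z axis and vertical below 0.08 rad and z of nozzle in the frame of open_port below 0.024 m and horizontal distance between nozzle and open_port below 0.005 m and x of holder in the frame of nozzle above 0.05 m and y of holder in the frame of nozzle between -0.06 and 0.06 m and linear speed of each of cap, nozzle below 0.02 m/s); the robot touches nothing.
It fails at once if a bystander (bottle, tape, screwdriver, phone or pot) is moved more than 40 mm (distance of any of spray, tape, driver, phone, cup from where it was at the start of the episode above 0.04 m).
It also fails if it takes over 58 s, if anything falls off the work surface, if the arm or the gripper's body presses on something with over 40 N, if the wrist force passes 120 N, or if a joint passes its speed limit or range.

## Working session

There is one attempt and no reset: what is moved stays moved. The work goes in short steps, Python scripts to look and compute and a shell command to move; the robot and the scene stay as the last step left them, time stands still between calls to the robot, and variables do not carry over. Pictures are saved under pics/ and viewed, and the job is handed in when it is done.

```bash
mkdir -p pics; ls
cat > h.py <<'E'
import numpy as np, cv2
from plant import *
def snap(cam,fn=None):
    s=snapshot(cam)
    if fn: cv2.imwrite('pics/'+fn+'.png',s['color'][:,:,::-1])
    return s
def ray(s,px,cam):
    K=np.array(s['intrinsics']);E=np.array(s['extrinsics'])
    x=(px[0]-K[0,2])/K[0,0];y=(px[1]-K[1,2])/K[1,1]
    if cam=='wrist':
        r=np.hypot(x,y); d=np.array([np.sin(r)*x/max(r,1e-9),np.sin(r)*y/max(r,1e-9),np.cos(r)])
    else: d=np.array([x,y,1.])
    R=E[:3,:3];o=-R.T@E[:3,3]
    return o,R.T@d
def at(s,px,z,cam='scene'):
    o,d=ray(s,px,cam); return o+d*(z-o[2])/d[2]
def proj(s,P,cam='scene'):
    K=np.array(s['intrinsics']);E=np.array(s['extrinsics']);p=E[:3,:3]@np.array(P)+E[:3,3]
    if cam=='wrist':
        r=np.hypot(p[0],p[1]);t=np.arctan2(r,p[2]);p=np.array([p[0]/r*t,p[1]/r*t,1])
    p=K@(p/p[2]);return p[:2]
E
python3 - <<'E'
from h import *
for c in ['scene','top','wrist']:
    s=snap(c,c+'0'); E=np.array(s['extrinsics']); print(c,np.round(s['intrinsics'],1).tolist(),(-E[:3,:3].T@E[:3,3]).round(3),E[2,:3].round(3))
    for t in ['open_port','cap','nozzle','nozzle_mouth','nozzle_top','cap_top','holder','spray','tape','driver','phone','cup']:
        print(t,[(np.round(d['xy']).tolist(),round(d['score'],2)) for d in find_in(t,c)][:4])
print(get_state())
E
```

```text
pics
scene [[430.3, 0.0, 281.3], [0.0, 430.3, 219.2], [0.0, 0.0, 1.0]] [0.989 0.063 0.867] [-0.555 -0.05  -0.831]
open_port [([341.0, 307.0], 0.84)]
cap [([184.0, 296.0], 0.61)]
nozzle [([379.0, 230.0], 0.6)]
nozzle_mouth [([379.0, 231.0], 0.85)]
nozzle_top [([377.0, 231.0], 0.81)]
cap_top [([181.0, 295.0], 0.91)]
holder [([380.0, 169.0], 0.73), ([283.0, 220.0], 0.72), ([191.0, 157.0], 0.58)]
spray [([151.0, 198.0], 0.71)]
tape [([268.0, 332.0], 0.83)]
driver [([269.0, 285.0], 0.85)]
phone [([422.0, 303.0], 0.93)]
cup [([98.0, 258.0], 0.77)]
top [[469.7, 0.0, 283.9], [0.0, 469.7, 209.5], [0.0, 0.0, 1.0]] [0.249 0.002 1.068] [ 0.217 -0.013 -0.976]
open_port [([211.0, 154.0], 0.77), ([179.0, 217.0], 0.41)]
cap [([348.0, 128.0], 0.73)]
nozzle [([177.0, 218.0], 0.67)]
nozzle_mouth [([177.0, 219.0], 0.67), ([274.0, 240.0], 0.56)]
nozzle_top [([176.0, 220.0], 0.69)]
cap_top [([346.0, 126.0], 0.61)]
holder [([276.0, 238.0], 0.86), ([396.0, 313.0], 0.85), ([164.0, 329.0], 0.67), ([349.0, 126.0], 0.51)]
spray [([410.0, 232.0], 0.87)]
tape [([275.0, 122.0], 0.95), ([436.0, 158.0], 0.72)]
drive
[... 416 characters left out ...]
one []
cup []
{'clock': 1.95, 'q': array([-1.14920233,  0.68908038, -0.19458109,  1.56527601,  0.15729723,
        0.90252332, -0.21511353]), 'qd': array([-0.00018269, -0.00012132, -0.00047063,  0.00013247,  0.00010316,
        0.00021708,  0.00209488]), 'joint_torque': array([ 6.71331441e-05, -5.27486587e+01, -1.26712136e+00, -1.53743488e+01,
       -5.19399159e-02, -7.67652182e-04,  2.17411446e-05]), 'tool_pos': array([0.23633976, 0.57862478, 0.2387609 ]), 'eef_rot': array([1.92689437e-01, 9.81259792e-01, 4.66194931e-05, 9.74077468e-06]), 'contact_force': array([ 0.20684711, -0.31008206, -0.04517609]), 'moment': array([-0.00471176, -0.04925283, -0.03755048]), 'opening': 0.9964113363803887}
```

View pics/scene0.png

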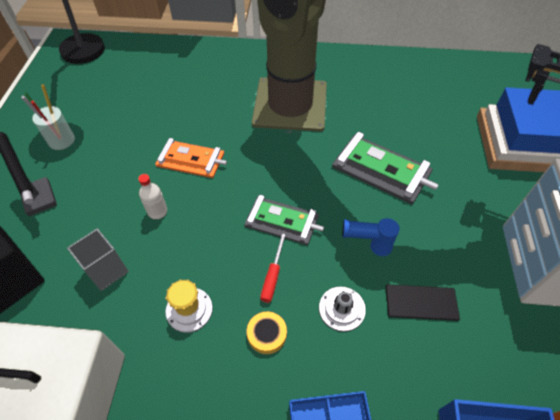

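View pics/top0.png

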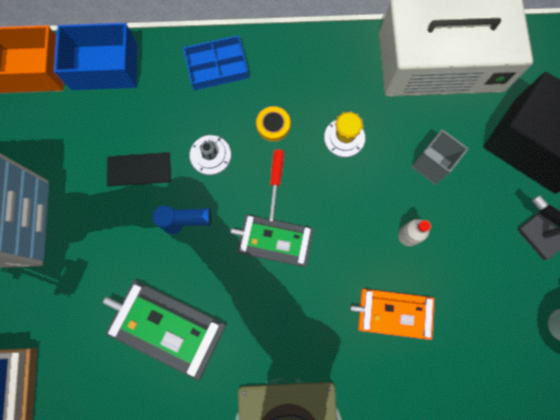

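View pics/wrist0.png

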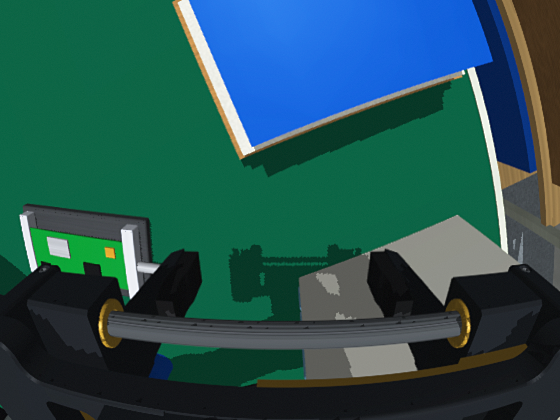

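```bash
cat > m.py <<'E'
from h import *
def crop(fn,x0,y0,x1,y1,k,out):
    a=cv2.imread('pics/'+fn+'.png')[y0:y1,x0:x1]; cv2.imwrite('pics/'+out+'.png',cv2.resize(a,None,fx=k,fy=k,interpolation=cv2.INTER_CUBIC))
E
python3 - <<'E'
from m import *
crop('top0',100,90,400,280,2.6,'tc0')
crop('scene0',150,200,450,360,2.6,'sc0')
T=snapshot('top');S=snapshot('scene')
for z,pt,ps,n in [(.04,(211,153),(342,307),'port'),(.089,(347,125),(183,290),'cap'),(.085,(165,217),(387,227),'nozhead'),(.02,(276,241),(284,219),'holder')]:
    print(n,at(T,pt,z).round(4),at(S,ps,z).round(4))
E
```

```text
port [0.6172 0.1501 0.04  ] [0.6404 0.1553 0.04  ]
cap [ 0.653  -0.1598  0.089 ] [ 0.653  -0.1609  0.089 ]
nozhead [0.4612 0.2428 0.085 ] [0.4673 0.2453 0.085 ]
holder [0.4097 0.0086 0.02  ] [0.4226 0.0185 0.02  ]
```

View pics/tc0.png

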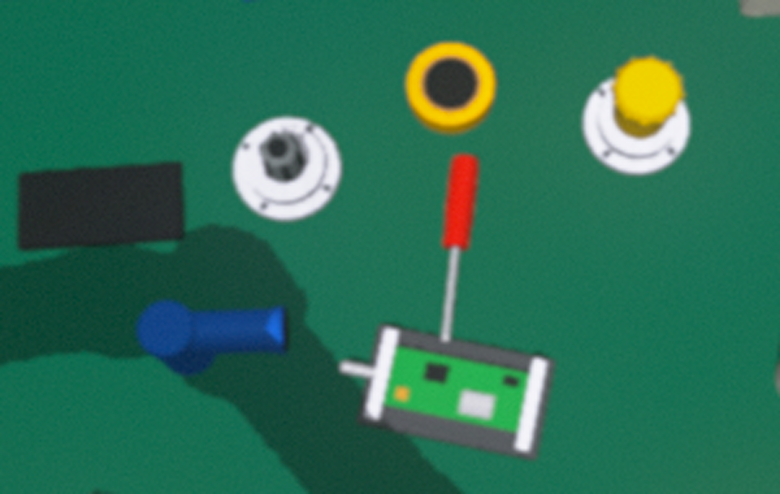

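View pics/sc0.png

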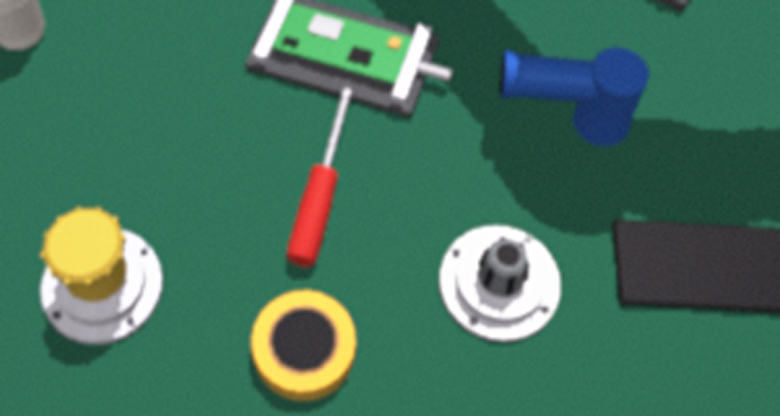

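```bash
cat > seg.py <<'E'
from m import *
def circ(c,r,z,n=60):
    a=np.linspace(0,2*np.pi,n); return np.c_[c[0]+r*np.cos(a),c[1]+r*np.sin(a),np.full(n,z)]
def flange(s,px,r=30):
    a=s['color'].astype(int);sub=a.min(2)
    m=((sub>105)).astype(np.uint8)
    M=np.zeros_like(m);x,y=int(px[0]),int(px[1]);M[y-r:y+r,x-r:x+r]=m[y-r:y+r,x-r:x+r]
    return M
def fitflange(s,px,z=.007,r=.048,half=30):
    M=flange(s,px,half);c,_=cv2.findContours(M,cv2.RETR_EXTERNAL,cv2.CHAIN_APPROX_NONE)
    c=max(c,key=len)[:,0,:]
    P=np.array([at(s,p,z) for p in c])[:,:2]
    # robust circle fit fixed radius
    from scipy.optimize import least_squares
    f=least_squares(lambda v:np.hypot(*(P-v[:2]).T)-v[2],list(P.mean(0))+[r],loss='soft_l1',f_scale=.001)
    return f.x.round(4), len(P), np.sqrt(np.median(f.fun**2)).round(4)
E
python3 - <<'E'
from seg import *
T=snapshot('top');S=snapshot('scene')
print('open',fitflange(T,(210,154)),fitflange(S,(342,308)))
print('capp',fitflange(T,(345,137)),fitflange(S,(189,309)))
print('cap',at(T,(349.2,124.6),.089),at(S,(181.5,293.5),.089))
def hue(s,lo,hi,px,h,vmin=0):
    hsv=cv2.cvtColor(s['color'],cv2.COLOR_RGB2HSV);m=cv2.inRange(hsv,(lo,120,vmin),(hi,255,255))
    M=np.zeros_like(m);x,y=px;M[y-h:y+h,x-h:x+h]=m[y-h:y+h,x-h:x+h];return M
for n,s,px in [('t',T,(185,218)),('s',S,(375,235))]:
    M=hue(s,105,125,px,45);cv2.imwrite(f'pics/m{n}.png',cv2.resize(M[px[1]-45:px[1]+45,px[0]-45:px[0]+45],None,fx=5,fy=5,interpolation=0))
print('noz top',at(T,(163.5,215.8),.085),at(S,(388.5,227.7),.085),'mouth',at(T,(209.6,216.5),.063),at(S,(344.6,228.5),.063))
E
```

```text
open (array([0.626 , 0.1577, 0.0491]), 115, np.float64(0.0005)) (array([0.6277, 0.1587, 0.0494]), 131, np.float64(0.0005))
capp (array([ 0.6558, -0.1642,  0.048 ]), 132, np.float64(0.0016)) (array([ 0.6592, -0.1626,  0.0477]), 151, np.float64(0.0015))
cap [ 0.65373896 -0.164738    0.089     ] [ 0.66056981 -0.16219872  0.089     ]
noz top [0.46398865 0.24606984 0.085     ] [0.46884596 0.24844749 0.085     ] mouth [0.46309311 0.15104885 0.063     ] [0.46484382 0.15668492 0.063     ]
```

```bash
cat > noz.py <<'E'
from seg import *
from scipy.optimize import minimize
def parts(v,z0=0.):
    x,y,psi=v[:3]; R=np.array([[np.cos(psi),-np.sin(psi),0],[np.sin(psi),np.cos(psi),0],[0,0,1]])
    A=np.vstack([circ((0,0),.0255,0),circ((0,0),.024,.042)])
    B=np.vstack([circ((0,0),.024,.042),circ((0,0),.024,.083),circ((0,0),.022,.085)])
    a=np.linspace(0,2*np.pi,40)
    sn=lambda X,r:np.c_[np.full(40,X),r*np.cos(a),.063+r*np.sin(a)]
    C=np.vstack([sn(.0,.018),sn(.08,.018)]);D=np.vstack([sn(.08,.018),sn(.095,.021)])
    return [p@R.T+[x,y,z0] for p in (A,B,C,D)]
def render(s,ps,cam,k=4):
    m=np.zeros((420*k,560*k),np.uint8)
    for p in ps:
        q=np.array([proj(s,a,cam) for a in p]);h=cv2.convexHull(((q+.5)*k).astype(np.int32));cv2.fillConvexPoly(m,h,255)
    return cv2.resize(m,(560,420),interpolation=cv2.INTER_AREA)/255.
def blue(s,box,lo=100,hi=128,sat=110):
    hsv=cv2.cvtColor(s['color'],cv2.COLOR_RGB2HSV);m=cv2.inRange(hsv,(lo,sat,0),(hi,255,255))
    M=np.zeros_like(m);x0,y0,x1,y1=box;M[y0:y1,x0:x1]=m[y0:y1,x0:x1]
    M=cv2.morphologyEx(M,cv2.MORPH_OPEN,np.ones((3,3)));return M/255.
E
python3 - <<'E'
from noz import *
T=snapshot('top');S=snapshot('scene')
MT=blue(T,(140,190,225,245));MS=blue(S,(330,205,410,265))
def cost(v,views): return sum(np.abs(render(s,parts(v),c)-M).sum() for s,c,M in views)
V=[(T,'top',MT),(S,'scene',MS)]
for vv in (V,V[:1],V[1:]):
    r=minimize(cost,[.466,.247,-1.58],args=(vv,),method='Nelder-Mead',options=dict(initial_simplex=[[.466,.247,-1.58],[.47,.247,-1.58],[.466,.251,-1.58],[.466,.247,-1.5]],maxfev=120))
    print(r.x.round(4),r.fun,[M.sum() for _,_,M in vv])
print(MT.sum(),MS.sum(), get_state()['clock'])
for s,M,b,n in[(T,MT,(130,180,250,260),'t'),(S,MS,(320,190,430,280),'s')]:
    im=s['color'][:,:,::-1].copy();im[M>0]=(255,255,255);cv2.imwrite(f'pics/mm{n}.png',im)
E
python3 - <<'E'
from m import *
crop('mmt',130,180,250,260,3,'a');crop('mms',320,190,440,270,3,'b')
cv2.imwrite('pics/ab.png',np.vstack([cv2.imread('pics/a.png'),cv2.imread('pics/b.png')]))
E
```

```text
[ 0.4653  0.2481 -1.5895] 137.9294117647059 [np.float64(1103.0), np.float64(1304.0)]
[ 0.4657  0.2478 -1.6016] 68.34901960784313 [np.float64(1103.0)]
[ 0.4658  0.248  -1.5886] 65.55686274509804 [np.float64(1304.0)]
1103.0 1304.0 2.25
```

View pics/ab.png

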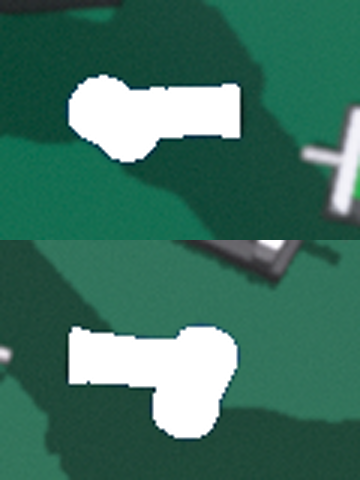

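```bash
cat > p.py <<'E'
import sys
from h import *
from scipy.spatial.transform import Rotation as Rn
def target_R(yawdeg):
    a=np.radians(yawdeg);y=np.array([np.cos(a),np.sin(a),0]);z=np.array([0,0,-1.]);return np.c_[np.cross(y,z),y,z]
def plan(pos,yaw,n=None):
    s=get_state();p=np.array(s['tool_pos']);R=Rn.from_quat(s['eef_rot']).as_matrix()
    w=Rn.from_matrix(R.T@target_R(yaw)).as_rotvec(); d=np.array(pos)-p
    m=max(1,int(np.ceil(max(np.linalg.norm(d)*1000/40,np.degrees(np.linalg.norm(w))/7))))
    n=n or m
    print('t',round(s['clock'],2),'pos',p.round(4),'tooly',round(np.degrees(np.arctan2(R[1,1],R[0,1])),2),'tiltz',R[:,2].round(4),'F',np.round(s['contact_force'],1),'open',round(s['opening']*88.1,1),'need rows',m)
    for i in range(n):
        Ri=R@Rn.from_rotvec(w*i/n).as_matrix(); print(np.r_[(Ri.T@d*1000/n).round(1),np.degrees(w/n).round(2)].tolist())
if __name__=='__main__':
    a=[float(v) for v in sys.argv[1:]];plan(a[:3],a[3],int(a[4]) if len(a)>4 else None)
E
python3 p.py 0.4655 0.248 0.20 -1.2 15
```

```text
t 2.25 pos [0.2363 0.5786 0.2387] tooly 67.78 tiltz [-0.e+00  1.e-04 -1.e+00] F [0.4 0.2 0.8] open 87.8 need rows 11
[-22.5, -14.6, 2.6, 0.0, -0.0, 4.6]
[-23.6, -12.8, 2.6, 0.0, -0.0, 4.6]
[-24.5, -10.8, 2.6, 0.0, -0.0, 4.6]
[-25.3, -8.8, 2.6, 0.0, -0.0, 4.6]
[-25.9, -6.8, 2.6, 0.0, -0.0, 4.6]
[-26.4, -4.7, 2.6, 0.0, -0.0, 4.6]
[-26.7, -2.6, 2.6, 0.0, -0.0, 4.6]
[-26.8, -0.4, 2.6, 0.0, -0.0, 4.6]
[-26.8, 1.7, 2.6, 0.0, -0.0, 4.6]
[-26.5, 3.9, 2.6, 0.0, -0.0, 4.6]
[-26.1, 6.0, 2.6, 0.0, -0.0, 4.6]
[-25.6, 8.1, 2.6, 0.0, -0.0, 4.6]
[-24.8, 10.1, 2.6, 0.0, -0.0, 4.6]
[-24.0, 12.1, 2.6, 0.0, -0.0, 4.6]
[-22.9, 13.9, 2.6, 0.0, -0.0, 4.6]
```

```bash
python3 -m creep '[-23,-14,2,0,0,4.6,-24,-13,2,0,0,4.6,-25,-11,2,0,0,4.6,-25,-9,2,0,0,4.6,-26,-7,2,0,0,4.6]' 88 30; python3 p.py 0.4655 0.248 0.20 -1.2 10
```

```text
clock: 2.67
tool_pos: [0.3091, 0.4719, 0.2281]
eef_rot: [0.386, 0.923, 0.004, -0.004]
contact_force: [0.7, -0.1, -0.1]
opening: 1.001
t 2.67 pos [0.3091 0.4719 0.2281] tooly 44.6 tiltz [-0.0043  0.0095 -0.9999] F [ 0.7 -0.1 -0.1] open 88.2 need rows 7
[-26.9, -4.6, 2.5, -0.0, -0.06, 4.58]
[-27.2, -2.4, 2.6, -0.0, -0.06, 4.58]
[-27.3, -0.2, 2.6, -0.0, -0.06, 4.58]
[-27.3, 1.9, 2.6, -0.0, -0.06, 4.58]
[-27.0, 4.1, 2.6, -0.0, -0.06, 4.58]
[-26.6, 6.2, 2.7, -0.0, -0.06, 4.58]
[-26.0, 8.4, 2.7, -0.0, -0.06, 4.58]
[-25.3, 10.4, 2.7, -0.0, -0.06, 4.58]
[-24.3, 12.4, 2.8, -0.0, -0.06, 4.58]
[-23.3, 14.3, 2.8, -0.0, -0.06, 4.58]
```

Tracks well.

```bash
python3 -m creep '[-27,-5,2,0,0,4.6,-27,-2,2,0,0,4.6,-27,0,3,0,0,4.6,-27,2,3,0,0,4.6,-27,4,3,0,0,4.6]'; python3 -m creep '[-27,6,3,0,0,4.6,-26,8,3,0,0,4.6,-25,10,3,0,0,4.6,-24,12,3,0,0,4.6,-23,14,3,0,0,4.6]'; python3 p.py 0.4655 0.248 0.20 -1.2 3
```

```text
clock: 3.08
tool_pos: [0.3894, 0.3554, 0.2142]
eef_rot: [0.57, 0.822, 0.004, -0.005]
contact_force: [-0.1, 0.3, 1.0]
opening: 0.996
clock: 3.5
tool_pos: [0.4664, 0.2366, 0.1979]
eef_rot: [0.729, 0.684, 0.005, -0.005]
contact_force: [0.0, 0.1, -0.3]
opening: 0.996
t 3.5 pos [0.4664 0.2366 0.1979] tooly -3.63 tiltz [-1.000e-04  1.460e-02 -9.999e-01] F [ 0.   0.1 -0.3] open 87.8 need rows 1
[3.8, -0.5, -0.6, -0.01, -0.28, -0.81]
[3.8, -0.5, -0.7, -0.01, -0.28, -0.81]
[3.8, -0.4, -0.7, -0.01, -0.28, -0.81]
```

```bash
python3 -m creep '[6,-1,0,0,-0.4,-1.2,5,-0.5,0,0,-0.4,-1.2]'; python3 p.py 0.4655 0.248 0.12 -1.2 3
python3 - <<'E'
from h import *
snap('wrist','w1')
E
```

```text
clock: 3.67
tool_pos: [0.4697, 0.239, 0.1979]
eef_rot: [0.72, 0.694, -0.001, 0.002]
contact_force: [-0.5, 0.5, 0.1]
opening: 1.001
t 3.67 pos [0.4697 0.239  0.1979] tooly -2.13 tiltz [ 0.0015 -0.0052 -1.    ] F [-0.5  0.5  0.1] open 88.2 need rows 2
[3.1, -1.6, 25.9, 0.03, 0.1, -0.31]
[3.1, -1.5, 25.9, 0.03, 0.1, -0.31]
[3.0, -1.5, 26.0, 0.03, 0.1, -0.31]
```

View pics/w1.png

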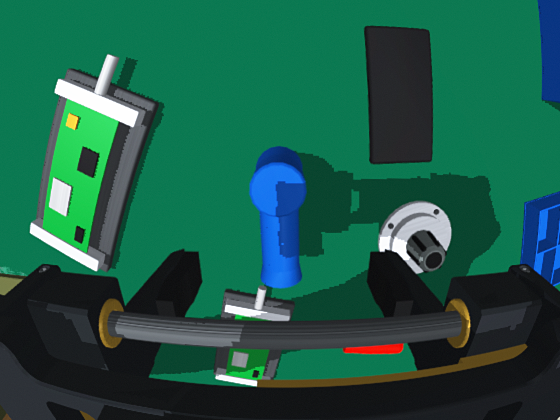

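```bash
python3 -m creep '[5,-2,20,0,0,0,5,-2,20,0,0,0,2,-1,20,0,0,0,0,0,15,0,0,0,0,0,0,0,0,0]'; python3 p.py 0.4655 0.248 0.047 -1.2 2
```

```text
clock: 4.13
tool_pos: [0.4651, 0.2607, 0.1222]
eef_rot: [0.714, 0.7, 0.003, 0.002]
contact_force: [0.0, -0.2, 0.5]
opening: 0.999
t 4.13 pos [0.4651 0.2607 0.1222] tooly -1.18 tiltz [ 0.0072  0.0021 -1.    ] F [ 0.  -0.2  0.5] open 88.0 need rows 2
[-6.4, 0.1, 37.6, 0.21, -0.07, 0.01]
[-6.4, 0.2, 37.6, 0.21, -0.07, 0.01]
```

```bash
python3 -m creep '[-6,0,10,0,0,0,-4,0,5,0,0,0,0,0,0,0,0,0]'; python3 p.py 0.4655 0.248 0.047 -1.2 2
```

```text
clock: 4.38
tool_pos: [0.4637, 0.2546, 0.1075]
eef_rot: [0.712, 0.702, 0.004, 0.001]
contact_force: [-0.1, 0.4, -0.5]
opening: 1.001
t 4.38 pos [0.4637 0.2546 0.1075] tooly -0.75 tiltz [ 0.0069  0.0047 -1.    ] F [-0.1  0.4 -0.5] open 88.2 need rows 2
[-3.4, 0.7, 30.3, 0.2, -0.14, 0.23]
[-3.3, 0.8, 30.3, 0.2, -0.14, 0.23]
```

```bash
python3 -m creep '[-4,1,10,0.2,0,0,-3,0.5,10,0.2,0,0,0,0,10,0,0,0,0,0,10,0,0,0,0,0,5,0,0,0]';  python3 p.py 0.4655 0.248 0.047 -1.2 2
```

```text
clock: 4.8
tool_pos: [0.4676, 0.2494, 0.0618]
eef_rot: [0.711, 0.703, 0.005, -0.001]
contact_force: [0.1, 1.0, -0.4]
opening: 0.998
t 4.8 pos [0.4676 0.2494 0.0618] tooly -0.67 tiltz [ 0.0049  0.009  -0.9999] F [ 0.1  1.  -0.4] open 87.9 need rows 1
[-0.8, -1.1, 7.4, 0.14, -0.26, 0.27]
[-0.8, -1.0, 7.4, 0.14, -0.26, 0.27]
```

```bash
python3 -m creep '[-1,-1,8,0.3,-0.5,0,0,-1,6,0,0,0,0,0,0,0,0,0]';  python3 p.py 0.4655 0.248 0.047 -1.2 2
```

```text
clock: 5.05
tool_pos: [0.4647, 0.2481, 0.0445]
eef_rot: [0.711, 0.703, -0.002, -0.001]
contact_force: [0.9, -0.1, 1.5]
opening: 1.002
t 5.05 pos [0.4647 0.2481 0.0445] tooly -0.67 tiltz [-0.0033 -0.0017 -1.    ] F [ 0.9 -0.1  1.5] open 88.3 need rows 1
[-0.1, 0.4, -1.2, -0.09, 0.05, 0.26]
[-0.1, 0.4, -1.2, -0.09, 0.05, 0.26]
```

Good. Close at 40 N.

```bash
python3 -m creep '[0,0.3,-1,0,0,0,0,0,0,0,0,0,0,0,0,0,0,0,0,0,0,0,0,0,0,0,0,0,0,0]' 0 40; python3 -m creep '[0,0,0,0,0,0,0,0,0,0,0,0]';  python3 p.py 0.4655 0.248 0.047 -1.2 1
```

```text
clock: 5.47
tool_pos: [0.4651, 0.2487, 0.0459]
eef_rot: [0.711, 0.703, -0.001, -0.0]
contact_force: [-0.6, -0.3, -0.7]
opening: 0.646
clock: 5.63
tool_pos: [0.4654, 0.2488, 0.0464]
eef_rot: [0.711, 0.703, -0.001, -0.0]
contact_force: [0.1, -0.2, -1.4]
opening: 0.54
t 5.63 pos [0.4654 0.2488 0.0464] tooly -0.64 tiltz [-1.9e-03 -9.0e-04 -1.0e+00] F [ 0.1 -0.2 -1.4] open 47.6 need rows 1
[-0.8, 0.1, -0.6, -0.11, 0.05, 0.56]
```

```bash
python3 -m creep '[0,0,-15,0,0,0,0,0,-20,0,0,0,0,0,-25,0,0,0,0,0,-25,0,0,0,0,0,-15,0,0,0]'; python3 p.py 0.627 0.158 0.145 -55 14
```

```text
clock: 6.05
tool_pos: [0.4627, 0.2473, 0.1464]
eef_rot: [0.711, 0.703, -0.006, -0.002]
contact_force: [0.2, 1.7, -1.2]
opening: 0.535
t 6.05 pos [0.4627 0.2473 0.1464] tooly -0.63 tiltz [-0.0106 -0.0058 -0.9999] F [ 0.2  1.7 -1.2] open 47.1 need rows 8
[-6.2, 11.8, 0.0, -0.03, 0.04, 3.88]
[-5.4, 12.2, 0.0, -0.03, 0.04, 3.88]
[-4.6, 12.5, 0.0, -0.03, 0.04, 3.88]
[-3.7, 12.8, 0.0, -0.03, 0.04, 3.88]
[-2.9, 13.0, 0.0, -0.03, 0.04, 3.88]
[-2.0, 13.2, 0.0, -0.03, 0.04, 3.88]
[-1.1, 13.3, 0.0, -0.03, 0.04, 3.88]
[-0.2, 13.4, 0.0, -0.03, 0.04, 3.88]
[0.7, 13.3, 0.0, -0.03, 0.04, 3.88]
[1.6, 13.3, 0.1, -0.03, 0.04, 3.88]
[2.5, 13.1, 0.1, -0.03, 0.04, 3.88]
[3.4, 12.9, 0.1, -0.03, 0.04, 3.88]
[4.3, 12.6, 0.1, -0.03, 0.04, 3.88]
[5.1, 12.3, 0.1, -0.03, 0.04, 3.88]
```

```bash
python3 -m creep '[-6,12,0,0,0,3.9,-5,12,0,0,0,3.9,-5,12,0,0,0,3.9,-4,13,0,0,0,3.9,-3,13,0,0,0,3.9]'; python3 -m creep '[-2,13,0,0,0,3.9,-1,13,0,0,0,3.9,0,13,0,0,0,3.9,1,13,0,0,0,3.9,2,13,0,0,0,3.9]';python3 p.py 0.627 0.158 0.145 -55 4
```

```text
clock: 6.47
tool_pos: [0.5209, 0.2178, 0.1513]
eef_rot: [0.822, 0.569, -0.003, -0.002]
contact_force: [-0.9, -0.2, -0.7]
opening: 0.536
clock: 6.88
tool_pos: [0.5792, 0.1844, 0.1506]
eef_rot: [0.91, 0.414, -0.004, -0.003]
contact_force: [0.3, -0.5, -1.1]
opening: 0.54
t 6.88 pos [0.5792 0.1844 0.1506] tooly -41.07 tiltz [-1.010e-02  9.000e-04 -9.999e-01] F [ 0.3 -0.5 -1.1] open 47.5 need rows 2
[2.9, 13.3, 1.3, -0.11, 0.1, 3.48]
[3.7, 13.1, 1.3, -0.11, 0.1, 3.48]
[4.5, 12.9, 1.3, -0.11, 0.1, 3.48]
[5.3, 12.6, 1.4, -0.11, 0.1, 3.48]
```

```bash
python3 -m creep '[3,13,1,0,0,3.5,4,13,1,0,0,3.5,4,12,1,0,0,3.5,4,8,1,0,0,2,0,0,0,0,0,0]';python3 p.py 0.627 0.158 0.145 -55 2
python3 - <<'E'
from m import *
for c in ['scene','top','wrist']: snap(c,c+'2')
crop('scene2',220,120,480,320,3,'sc2');crop('top2',120,80,320,230,3.5,'tc2')
E
```

```text
clock: 7.3
tool_pos: [0.6246, 0.1581, 0.1452]
eef_rot: [0.952, 0.305, -0.005, -0.001]
contact_force: [1.0, -0.6, -0.8]
opening: 0.535
t 7.3 pos [0.6246 0.1581 0.1452] tooly -54.48 tiltz [-1.060e-02 -8.000e-04 -9.999e-01] F [ 1.  -0.6 -0.8] open 47.2 need rows 1
[0.9, 0.7, 0.1, -0.16, 0.26, 0.26]
[0.9, 0.7, 0.1, -0.16, 0.26, 0.26]
```

View pics/sc2.png

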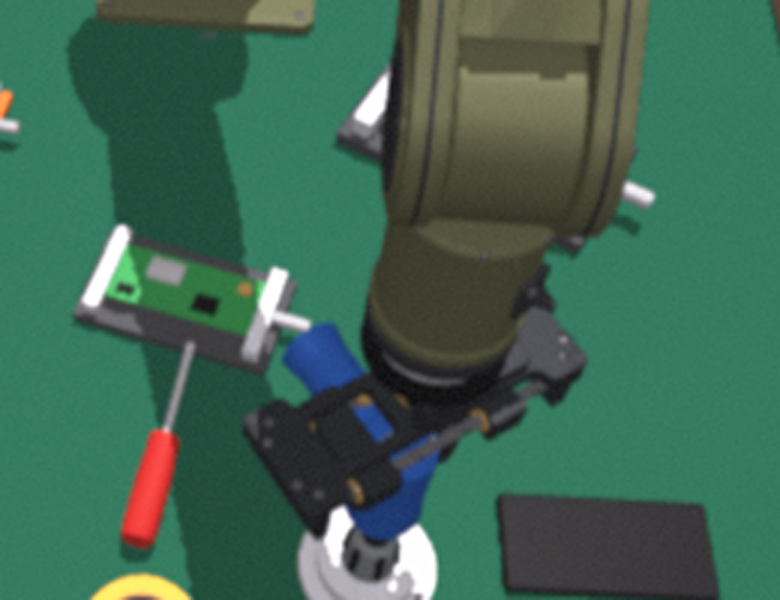

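View pics/tc2.png

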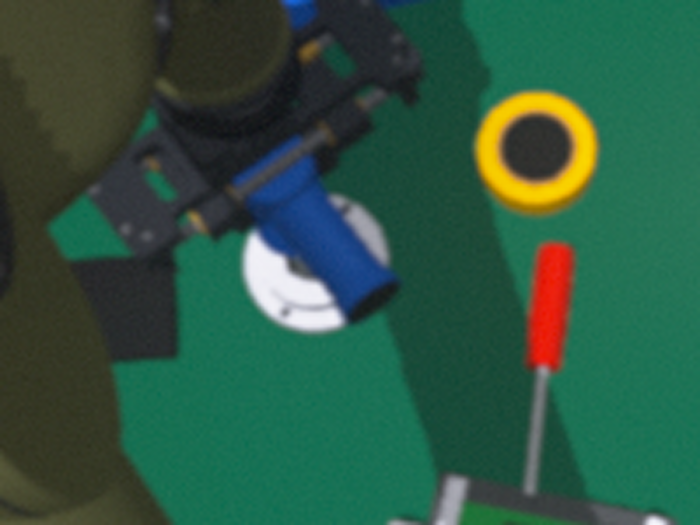

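View pics/wrist2.png

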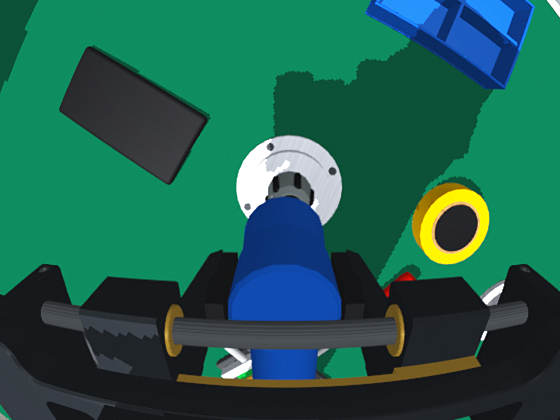

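```bash
cat > ov.py <<'E'
from noz import *
from p import *
import sys
# overlay: assumed nozzle axis through TCP (offset dx tool x), port at P
def ov(P,out,off=(0,0,-.0464),cam='wrist'):
    st=get_state();R=Rn.from_quat(st['eef_rot']).as_matrix();p=st['tool_pos']
    s=snapshot(cam);im=s['color'][:,:,::-1].copy();k=2;im=cv2.resize(im,None,fx=k,fy=k,interpolation=cv2.INTER_CUBIC)
    def dr(Q,col):
        q=np.array([proj(s,a,cam) for a in Q]);cv2.polylines(im,[((q+.5)*k).astype(np.int32)],False,col,1)
    Rz=np.c_[-R[:,0],R[:,1],-R[:,2]]
    for r,z in ((.0255,0),(.022,.085)):
        Q=circ((0,0),r,z); dr((Q+np.array(off))@Rz.T+p,(0,0,255))
    for r,z in ((.048,.007),(.036,.02),(.0185,.055)): dr(circ(P,r,z),(255,0,255))
    cv2.imwrite('pics/_o.png',im);return im,s
E
python3 - <<'E'
from ov import *
im,s=ov((.627,.158),'x');cv2.imwrite('pics/ov1.png',im[200:800,300:860])
S=snapshot('scene');T=snapshot('top')
def fw(s,box,cam,z=.007):
    a=s['color'].astype(int);m=(a.min(2)>105).astype(np.uint8);M=m*0;x0,y0,x1,y1=box;M[y0:y1,x0:x1]=m[y0:y1,x0:x1]
    c,_=cv2.findContours(M,cv2.RETR_EXTERNAL,cv2.CHAIN_APPROX_NONE);c=max(c,key=len)[:,0,:]
    P=np.array([at(s,p,z,cam) for p in c])[:,:2]
    from scipy.optimize import least_squares
    f=least_squares(lambda v:np.hypot(*(P-v[:2]).T)-.0488,P.mean(0),loss='cauchy',f_scale=.0005)
    return f.x.round(4),len(P)
print(fw(s,(220,125,360,210),'wrist'),fw(S,(315,290,370,330),'scene'))
E
```

```text
(array([0.6265, 0.1582]), 327) (array([0.6279, 0.1591]), 164)
```

View pics/ov1.png

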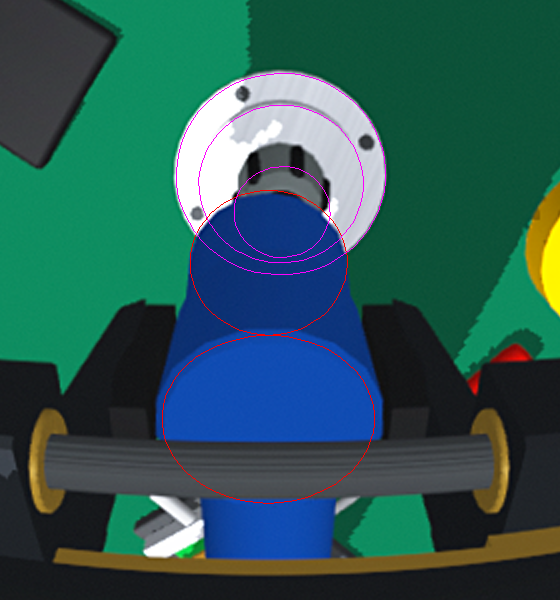

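```bash
python3 -m creep '[1,1,10,-0.2,0.4,0.3,0,0.5,15,0,0.2,0,0,0,10,0,0,0,0,0,0,0,0,0]';python3 p.py 0.627 0.1582 0.10 -55 2
```

```text
clock: 7.93
tool_pos: [0.6233, 0.1625, 0.1109]
eef_rot: [0.952, 0.307, 0.001, -0.003]
contact_force: [-0.0, 0.3, -0.9]
opening: 0.538
t 7.93 pos [0.6233 0.1625 0.1109] tooly -54.3 tiltz [-1.0e-04  7.1e-03 -1.0e+00] F [-0.   0.3 -0.9] open 47.4 need rows 1
[0.2, 2.8, 5.5, -0.17, -0.11, 0.35]
[0.2, 2.8, 5.5, -0.17, -0.11, 0.35]
```

```bash
python3 -m creep '[0,4,0,-0.3,-0.2,0.5,0,2,0,0,0,0,0,0,0,0,0,0]';python3 p.py 0.627 0.1582 0.10 -55 1
```

```text
clock: 8.18
tool_pos: [0.6268, 0.1578, 0.1114]
eef_rot: [0.953, 0.303, -0.0, -0.0]
contact_force: [-0.0, 0.4, -1.0]
opening: 0.537
t 8.18 pos [0.6268 0.1578 0.1114] tooly -54.77 tiltz [-5.e-04  4.e-04 -1.e+00] F [-0.   0.4 -1. ] open 47.3 need rows 1
[0.4, -0.2, 11.4, -0.04, 0.01, 0.23]
```

```bash
python3 -m creep '[0,0,0,0,0,0]';python3 p.py 0.627 0.1582 0.10 -55 1
```

```text
clock: 8.27
tool_pos: [0.6272, 0.1578, 0.1119]
eef_rot: [0.953, 0.303, 0.0, -0.0]
contact_force: [0.1, 0.0, -0.5]
opening: 0.535
t 8.27 pos [0.6272 0.1578 0.1119] tooly -54.77 tiltz [ 3.e-04  4.e-04 -1.e+00] F [ 0.1  0.  -0.5] open 47.1 need rows 1
[0.0, -0.5, 11.9, -0.01, -0.03, 0.23]
```

Settled, upright. Look once more, then descend slowly.

```bash
python3 - <<'E'
from ov import *
im,s=ov((.6268,.1583),'x');cv2.imwrite('pics/ov2.png',im[200:800,300:860])
E
python3 -m creep '[0,0,6,0,0,0,0,0,6,0,0,0,0,0,4,0,0,0,0,0,0,0,0,0]' - 60;python3 p.py 0.627 0.1582 0.08 -55 1
python3 - <<'E'
from ov import *
im,s=ov((.6268,.1583),'x');cv2.imwrite('pics/ov3.png',im[200:800,300:860])
S=snap('scene','scene3');crop('scene3',270,220,430,340,4.5,'sc3')
E
```

```text
clock: 8.65
tool_pos: [0.6281, 0.1579, 0.0955]
eef_rot: [0.953, 0.303, 0.001, -0.0]
contact_force: [-0.2, -0.2, -0.3]
opening: 0.532
t 8.65 pos [0.6281 0.1579 0.0955] tooly -54.77 tiltz [ 0.0026  0.0011 -1.    ] F [-0.2 -0.2 -0.3] open 46.9 need rows 1
[-0.8, -0.9, 15.5, 0.03, -0.16, 0.23]
```

View pics/ov3.png

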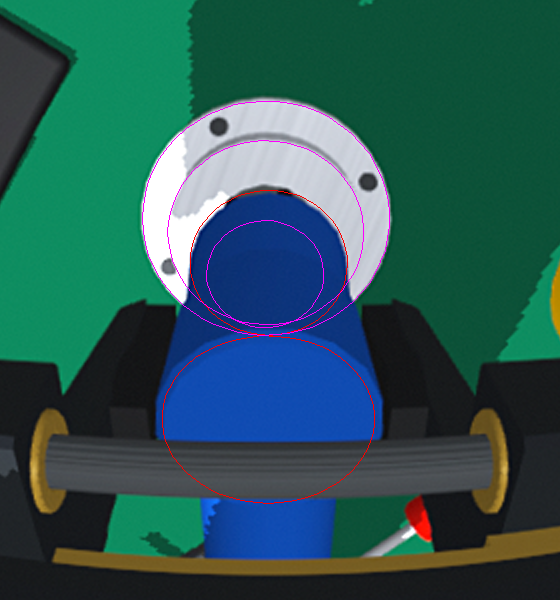

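View pics/sc3.png

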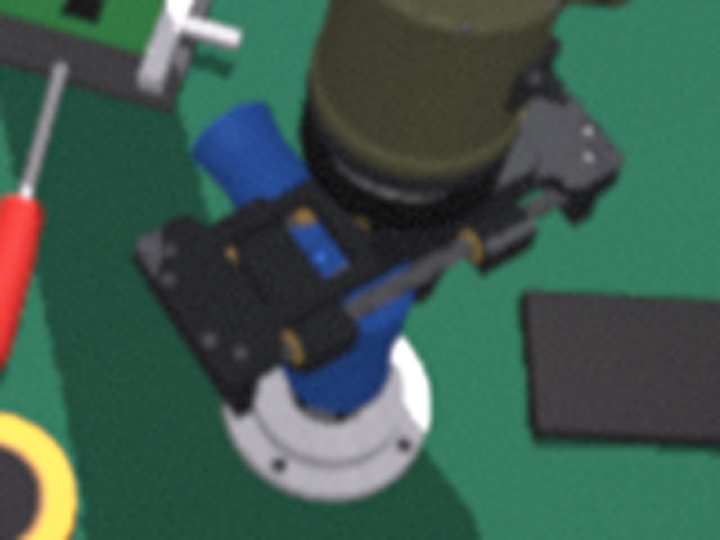

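```bash
python3 -m creep '[0,-1,6,0,0,0,0,0,6,0,0,0,0,0,4,0,0,0,0,0,0,0,0,0]' - 60;python3 p.py 0.627 0.1582 0.066 -55 1; python3 -m creep '[0,0,6,0,0,0,0,0,6,0,0,0,0,0,6,0,0,0]' - 60;python3 p.py 0.627 0.1582 0.066 -55 1
```

```text
clock: 9.08
tool_pos: [0.6278, 0.1587, 0.0789]
eef_rot: [0.953, 0.303, 0.002, 0.0]
contact_force: [0.8, -0.1, -1.0]
opening: 0.529
t 9.08 pos [0.6278 0.1587 0.0789] tooly -54.78 tiltz [ 0.0034  0.001  -1.    ] F [ 0.8 -0.1 -1. ] open 46.6 need rows 1
[-1.0, -0.1, 12.9, 0.06, -0.19, 0.22]
clock: 9.33
tool_pos: [0.6288, 0.159, 0.0657]
eef_rot: [0.953, 0.302, 0.003, -0.001]
contact_force: [-18.8, -1.9, 67.9]
opening: 0.534
t 9.33 pos [0.6288 0.159  0.0657] tooly -54.82 tiltz [ 0.005   0.0034 -1.    ] F [-18.8  -1.9  67.9] open 47.1 need rows 1
[-1.9, -0.4, -0.3, 0.0, -0.34, 0.18]
```

```bash
python3 -m creep '[-0.5,0,-0.5,0,0,0,0,0,0,0,0,0]';python3 -m creep '[0,0,0,0,0,0,0,0,0,0,0,0,0,0,0,0,0,0,0,0,0,0,0,0]' 70; python3 p.py 0.627 0.1582 0.066 -55 1
```

```text
clock: 9.5
tool_pos: [0.628, 0.1587, 0.0667]
eef_rot: [0.953, 0.302, 0.003, -0.001]
contact_force: [-0.3, 0.1, -0.8]
opening: 0.531
clock: 9.83
tool_pos: [0.629, 0.1589, 0.066]
eef_rot: [0.953, 0.302, 0.004, -0.001]
contact_force: [0.6, -0.3, 0.3]
opening: 0.785
t 9.83 pos [0.629  0.1589 0.066 ] tooly -54.83 tiltz [ 0.0066  0.004  -1.    ] F [ 0.6 -0.3  0.3] open 69.2 need rows 1
[-2.0, -0.6, 0.0, 0.03, -0.44, 0.17]
```

```bash
python3 -m creep '[-1,0,-10,0,0,0,-0.5,0,-20,0,0,0,0,0,-20,0,0,0,0,0,-20,0,0,0,0,0,-10,0,0,0]'; python3 -m creep '[0,0,0,0,0,0,0,0,0,0,0,0,0,0,0,0,0,0,0,0,0,0,0,0,0,0,0,0,0,0]' 0 20; python3 p.py 0.627 0.1582 0.125 -55 1
python3 - <<'E'
from m import *
snap('wrist','w4');snap('scene','s4');snap('top','t4');crop('s4',270,220,430,340,4.5,'sc4')
E
```

```text
clock: 10.25
tool_pos: [0.6253, 0.1569, 0.1475]
eef_rot: [0.953, 0.302, 0.001, -0.001]
contact_force: [-0.1, -0.3, 1.0]
opening: 0.795
clock: 10.67
tool_pos: [0.626, 0.1571, 0.1489]
eef_rot: [0.953, 0.302, 0.002, -0.001]
contact_force: [0.1, -0.1, 0.2]
opening: 0.44
t 10.67 pos [0.626  0.1571 0.1489] tooly -54.84 tiltz [ 0.0034  0.0029 -1.    ] F [ 0.1 -0.1  0.2] open 38.7 need rows 1
[1.4, -0.3, 23.9, -0.02, -0.25, 0.16]
```

View pics/w4.png

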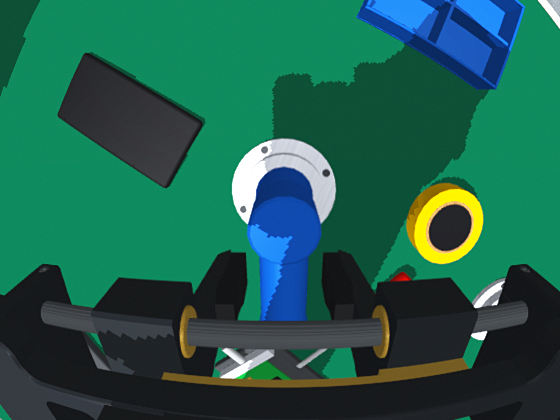

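View pics/sc4.png

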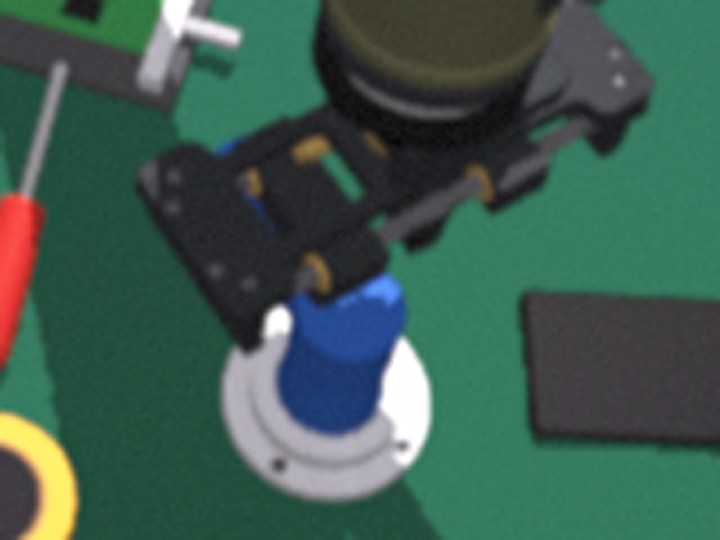

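```bash
python3 -m creep '[0.5,0,10,0,0,0,0.5,0,10,0,0,0,0,0,6,0,0,0,0,0,0,0,0,0]'; python3 p.py 0.627 0.1582 0.105 -55 1
```

```text
clock: 11.15
tool_pos: [0.6265, 0.1577, 0.1192]
eef_rot: [0.953, 0.302, 0.001, -0.001]
contact_force: [-0.5, 0.2, -0.4]
opening: 0.01
t 11.15 pos [0.6265 0.1577 0.1192] tooly -54.83 tiltz [ 0.0019  0.0024 -1.    ] F [-0.5  0.2 -0.4] open 0.9 need rows 1
[0.7, -0.1, 14.2, -0.05, -0.17, 0.17]
```

```bash
python3 -m creep '[0,0,5,0,0,0,0,0,5,0,0,0,0,0,4,0,0,0]'; python3 -m creep '[0,0,2.5,0,0,0]';python3 -m creep '[0,0,2.5,0,0,0]'
```

```text
clock: 11.4
tool_pos: [0.6272, 0.158, 0.1052]
eef_rot: [0.953, 0.302, 0.002, -0.001]
contact_force: [-10.9, -0.1, 45.5]
opening: 0.007
clock: 11.48
tool_pos: [0.6272, 0.158, 0.1053]
eef_rot: [0.953, 0.302, 0.002, -0.002]
contact_force: [-9.6, -1.0, 30.9]
opening: 0.003
clock: 11.57
tool_pos: [0.6271, 0.158, 0.1054]
eef_rot: [0.953, 0.302, 0.002, -0.002]
contact_force: [-6.5, -1.2, 19.2]
opening: 0.006
```

```bash
python3 -m creep '[0,0,-20,0,0,0,0,0,-25,0,0,0,0,0,-20,0,0,0]'; python3 -c "
from h import *;print(get_state()['q'].round(2))"; python3 p.py 0.657 -0.163 0.17 -75 12
```

```text
clock: 11.82
tool_pos: [0.6237, 0.1572, 0.1687]
eef_rot: [0.953, 0.301, -0.002, -0.003]
contact_force: [0.8, 0.6, -0.3]
opening: 0.001
[-0.49  0.82  0.34  1.58 -0.35  0.8  -0.96]
t 11.82 pos [0.6237 0.1572 0.1687] tooly -54.91 tiltz [-0.0059  0.0042 -1.    ] F [ 0.8  0.6 -0.3] open 0.1 need rows 9
[-13.1, 23.4, -0.2, -0.03, 0.02, 1.67]
[-12.4, 23.8, -0.2, -0.03, 0.02, 1.67]
[-11.7, 24.2, -0.2, -0.03, 0.02, 1.67]
[-11.0, 24.5, -0.2, -0.03, 0.02, 1.67]
[-10.2, 24.8, -0.2, -0.03, 0.02, 1.67]
[-9.5, 25.1, -0.2, -0.03, 0.02, 1.67]
[-8.8, 25.3, -0.2, -0.03, 0.02, 1.67]
[-8.0, 25.6, -0.2, -0.03, 0.02, 1.67]
[-7.3, 25.8, -0.2, -0.03, 0.02, 1.67]
[-6.5, 26.0, -0.1, -0.03, 0.02, 1.67]
[-5.8, 26.2, -0.1, -0.03, 0.02, 1.67]
[-5.0, 26.4, -0.1, -0.03, 0.02, 1.67]
```

```bash
python3 -m creep '[-13,23,0,0,0,1.7,-12,24,0,0,0,1.7,-12,24,0,0,0,1.7,-11,24,0,0,0,1.7,-10,25,0,0,0,1.7]';python3 -m creep '[-10,25,0,0,0,1.7,-9,25,0,0,0,1.7,-8,25,0,0,0,1.7,-7,25,0,0,0,1.7,-6,24,0,0,0,1.7]'; python3 p.py 0.657 -0.163 0.17 -75 2
```

```text
clock: 12.23
tool_pos: [0.6418, 0.0323, 0.1728]
eef_rot: [0.972, 0.235, 0.004, -0.006]
contact_force: [0.3, 0.3, 0.2]
opening: 0.009
clock: 12.65
tool_pos: [0.6555, -0.1043, 0.1704]
eef_rot: [0.987, 0.159, 0.005, -0.007]
contact_force: [-0.1, -0.1, 0.0]
opening: 0.005
t 12.65 pos [ 0.6555 -0.1043  0.1704] tooly -71.73 tiltz [ 0.0071  0.0146 -0.9999] F [-0.1 -0.1  0. ] open 0.5 need rows 2
[-8.5, 28.1, -0.2, -0.34, -0.32, 1.63]
[-7.7, 28.3, 0.0, -0.34, -0.32, 1.63]
```

```bash
python3 -m creep '[-6,20,0,-0.3,-0.3,1.6,-6,20,0,-0.3,-0.3,1.6,-2,12,0,0,0,0,0,3,0,0,0,0,0,0,0,0,0,0]'; python3 p.py 0.657 -0.163 0.13 -75 1
python3 - <<'E'
from ov import *
s=snap('wrist','w5');im=cv2.resize(s['color'][:,:,::-1],None,fx=2,fy=2)
for c,r,z in [((.657,-.163),.048,.007),((.657,-.163),.036,.02),((.657,-.163),.026,.089),((.657,-.163),.03,.08)]:
    q=np.array([proj(s,a,'wrist') for a in circ(c,r,z)]);cv2.polylines(im,[((q+.5)*2).astype(np.int32)],False,(255,0,255),1)
cv2.imwrite('pics/w5o.png',im[200:760,200:960])
snap('scene','s5');snap('top','t5')
E
```

```text
clock: 13.07
tool_pos: [0.6568, -0.173, 0.1694]
eef_rot: [0.992, 0.125, -0.0, 0.002]
contact_force: [0.1, 0.1, 0.0]
opening: 0.004
t 13.07 pos [ 0.6568 -0.173   0.1694] tooly -75.65 tiltz [ 2.0e-04 -4.2e-03 -1.0e+00] F [0.1 0.1 0. ] open 0.4 need rows 2
[2.7, -9.8, 39.3, 0.24, 0.05, -0.65]
```

View pics/w5o.png

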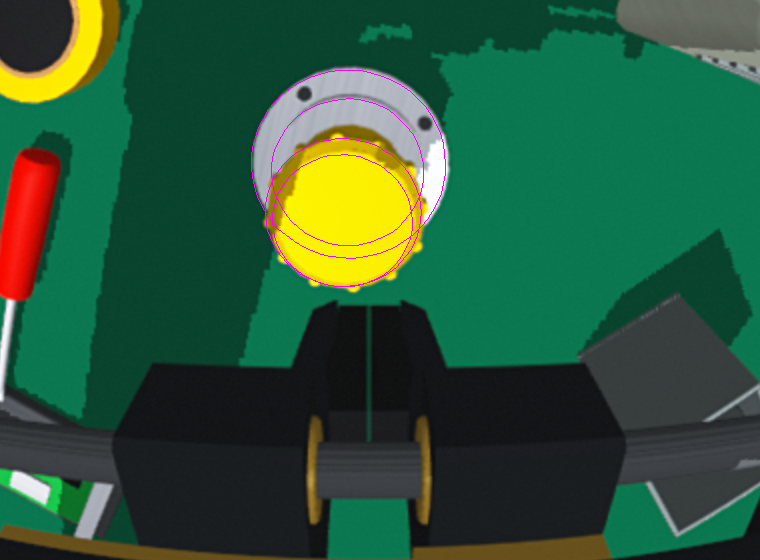

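View pics/s5.png

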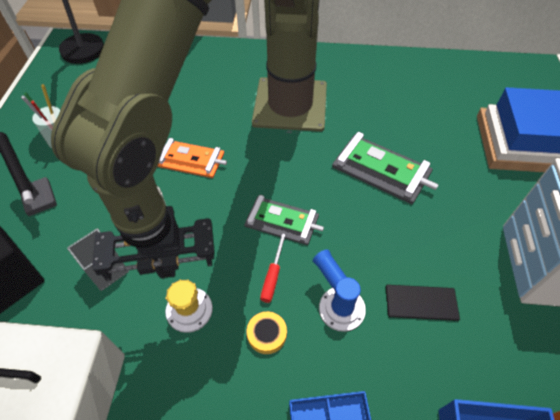

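```bash
python3 -m creep '[2,-7,15,0.2,0,0,1,-3,15,0,0,0,0,0,15,0,0,0,0,0,5,0,0,0,0,0,0,0,0,0]'; python3 p.py 0.657 -0.164 0.09 -75 1
```

```text
clock: 13.63
tool_pos: [0.6602, -0.1498, 0.1189]
eef_rot: [0.991, 0.132, 0.002, -0.003]
contact_force: [0.4, -0.0, 0.9]
opening: 0.007
t 13.63 pos [ 0.6602 -0.1498  0.1189] tooly -74.83 tiltz [ 0.0031  0.0069 -1.    ] F [ 0.4 -0.   0.9] open 0.6 need rows 1
[-6.9, 13.0, 28.8, -0.33, -0.27, 0.17]
```

```bash
python3 -m creep '[-5,9,0,-0.3,-0.3,0,-2,4,0,0,0,0,0,0,0,0,0,0,0,0,0,0,0,0]'; python3 p.py 0.657 -0.164 0.09 -75 1
```

```text
clock: 13.97
tool_pos: [0.6578, -0.1641, 0.1209]
eef_rot: [0.991, 0.133, 0.001, 0.0]
contact_force: [0.6, 0.2, 0.7]
opening: 0.007
t 13.97 pos [ 0.6578 -0.1641  0.1209] tooly -74.66 tiltz [ 1.4e-03 -2.0e-04 -1.0e+00] F [0.6 0.2 0.7] open 0.6 need rows 1
[-0.8, -0.3, 30.9, 0.03, -0.07, 0.34]
```

```bash
python3 -m creep '[-0.5,0,8,0,0,0,0,0,8,0,0,0,0,0,8,0,0,0,0,0,4,0,0,0]'; python3 -m creep '[0,0,4,0,0,0,0,0,4,0,0,0]'; python3 p.py 0.657 -0.164 0.076 -75 1
```

```text
clock: 14.3
tool_pos: [0.6587, -0.1658, 0.0931]
eef_rot: [0.991, 0.133, 0.003, 0.001]
contact_force: [-0.5, -0.1, 0.3]
opening: 0.002
clock: 14.47
tool_pos: [0.6585, -0.1657, 0.0837]
eef_rot: [0.991, 0.133, 0.003, 0.001]
contact_force: [0.0, 0.9, 7.8]
opening: 0.005
t 14.47 pos [ 0.6585 -0.1657  0.0837] tooly -74.74 tiltz [ 0.0053 -0.0014 -1.    ] F [0.  0.9 7.8] open 0.5 need rows 1
[-1.1, -2.0, 7.6, 0.16, -0.27, 0.27]
```

```bash
python3 -m creep '[-0.5,-1,4,0,0,0,0,0,4,0,0,0]'; python3 -m creep '[0,0,4,0,0,0,0,0,3,0,0,0]'; python3 -m creep '[0,0,3,0,0,0]'; python3 p.py 0.657 -0.164 0.076 -75 1
```

```text
clock: 14.63
tool_pos: [0.6593, -0.166, 0.0778]
eef_rot: [0.991, 0.133, 0.004, 0.002]
contact_force: [-3.7, 2.3, 19.0]
opening: 0.008
clock: 14.8
tool_pos: [0.6594, -0.1659, 0.0766]
eef_rot: [0.991, 0.132, 0.005, 0.001]
contact_force: [-7.8, 2.8, 24.6]
opening: 0.011
clock: 14.88
tool_pos: [0.6594, -0.166, 0.0766]
eef_rot: [0.991, 0.132, 0.005, 0.001]
contact_force: [-5.8, 2.8, 20.2]
opening: 0.002
t 14.88 pos [ 0.6594 -0.166   0.0766] tooly -74.83 tiltz [ 9.9e-03  2.0e-04 -1.0e+00] F [-5.8  2.8 20.2] open 0.1 need rows 1
[-1.8, -2.5, 0.6, 0.13, -0.55, 0.17]
```

Stopped at 0.0766 m; press a bit harder to confirm it's on the collar.

```bash
python3 -m creep '[0,0,6,0,0,0]'; python3 -m creep '[0,0,6,0,0,0]'; python3 -m creep '[0,0,-2,0,0,0,0,0,-20,0,0,0,0,0,-30,0,0,0,0,0,-30,0,0,0,0,0,-20,0,0,0]'; python3 p.py 0.57 0.0 0.3 -75 1
```

```text
clock: 14.97
tool_pos: [0.6594, -0.166, 0.0762]
eef_rot: [0.991, 0.132, 0.005, -0.0]
contact_force: [-16.2, 6.9, 58.4]
opening: 0.003
clock: 15.05
tool_pos: [0.6594, -0.166, 0.0764]
eef_rot: [0.991, 0.131, 0.006, -0.001]
contact_force: [-14.1, 6.0, 42.8]
opening: 0.005
clock: 15.47
tool_pos: [0.6551, -0.1649, 0.1799]
eef_rot: [0.991, 0.131, 0.003, -0.003]
contact_force: [0.6, -0.4, -0.5]
opening: 0.005
t 15.47 pos [ 0.6551 -0.1649  0.1799] tooly -74.92 tiltz [ 0.0041  0.0076 -1.    ] F [ 0.6 -0.4 -0.5] open 0.4 need rows 6
[-38.6, -182.1, -119.2, -0.36, -0.34, 0.08]
```

Home at 58 N with the top at 0.076 m. Rise, then check both with the cameras.

```bash
python3 -m creep '[-10,0,-30,0,0,0,-20,0,-30,0,0,0,-30,0,-20,0,0,0,-30,0,0,0,0,0,-20,0,0,0,0,0]'; python3 -m creep '[0,0,0,0,0,0,0,0,0,0,0,0]'
python3 - <<'E'
from noz import *
S=snap('scene','s6');T=snap('top','t6')
MT=blue(T,(170,120,240,190));MS=blue(S,(305,240,370,320))
print(MT.sum(),MS.sum())
def cost(v,views): return sum(np.abs(render(s,parts(v,.02),c)-M).sum() for s,c,M in views)
V=[(T,'top',MT),(S,'scene',MS)]
for vv in (V,V[:1],V[1:]):
    g=[.627,.158,-2.54];r=minimize(cost,g,args=(vv,),method='Nelder-Mead',options=dict(initial_simplex=[g,[.631,.158,-2.54],[.627,.162,-2.54],[.627,.158,-2.46]],maxfev=100))
    x,y,p=r.x
    for H in ((.4097,.0086),(.4226,.0185)):
        d=np.array(H)-[x,y];print(r.x.round(4),round(r.fun),'holder in nozzle',(d@[np.cos(p),np.sin(p)]).round(3),(d@[-np.sin(p),np.cos(p)]).round(3))
crop('s6',150,200,450,360,2.6,'sc6');crop('t6',100,90,400,280,2.6,'tc6')
E
```

```text
clock: 15.88
tool_pos: [0.5525, -0.193, 0.2657]
eef_rot: [0.991, 0.136, 0.009, -0.002]
contact_force: [-0.1, -0.2, -1.0]
opening: 0.007
clock: 16.05
tool_pos: [0.5484, -0.1953, 0.2671]
eef_rot: [0.991, 0.133, 0.009, -0.001]
contact_force: [-0.0, 0.7, -1.3]
opening: 0.001
761.0 1436.0
[ 0.6269  0.1588 -2.5453] 456 holder in nozzle 0.264 0.002
[ 0.6269  0.1588 -2.5453] 456 holder in nozzle 0.248 0.001
[ 0.6297  0.1584 -2.5776] 332 holder in nozzle 0.266 0.009
[ 0.6297  0.1584 -2.5776] 332 holder in nozzle 0.25 0.008
[ 0.6262  0.1592 -2.5309] 107 holder in nozzle 0.264 -0.001
[ 0.6262  0.1592 -2.5309] 107 holder in nozzle 0.247 -0.001
```

View pics/sc6.png

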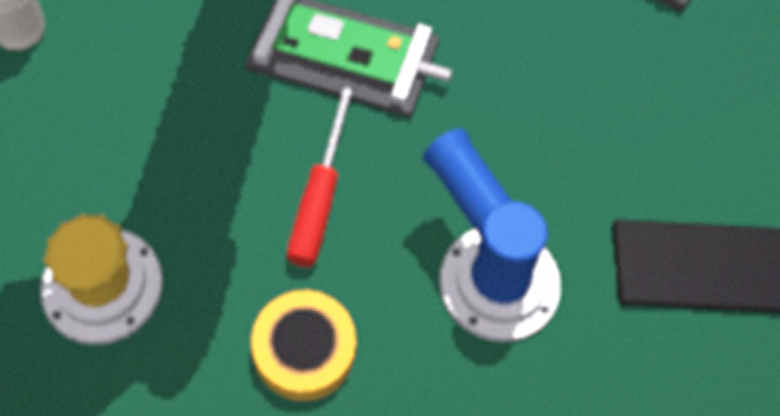

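View pics/tc6.png

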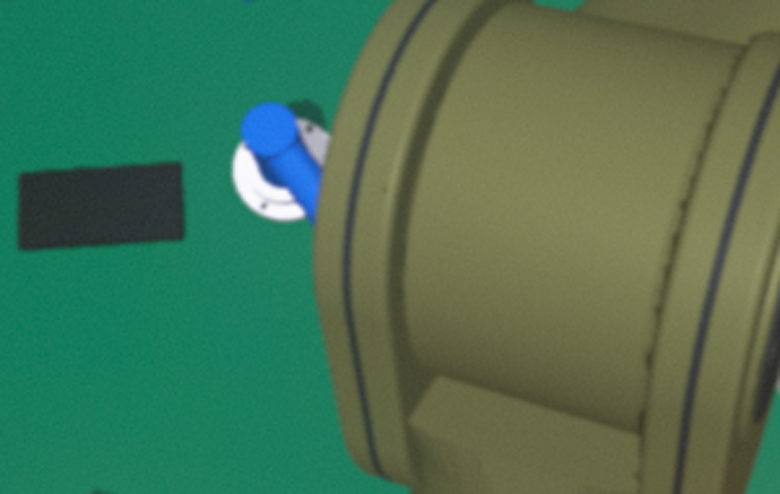

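```bash
python3 -m creep '[0,0,0,0,0,0,0,0,0,0,0,0,0,0,0,0,0,0]'
python3 - <<'E'
from h import *
S=snapshot('scene');print('cap top',at(S,(183.5,295.4),.076).round(4),'at .089:',at(S,(183.5,295.4),.089).round(4))
print(get_state()['contact_force'].round(1),get_state()['clock']); print(finish_job())
E
```

```text
clock: 16.4
tool_pos: [0.5522, -0.1932, 0.265]
eef_rot: [0.991, 0.136, 0.008, -0.002]
contact_force: [0.3, 0.7, -0.2]
opening: 0.003
cap top [ 0.6587 -0.1611  0.076 ] at .089: [ 0.6642 -0.1575  0.089 ]
[1.6 0.7 1. ] 16.45
the job is handed in; nothing more can be done
None
```

Both parts are on their ports and pressed home. I handed the job in at about 16.5 s of the 58 s allowed; no verdict is reported.

- **Nozzle:** I gripped it by the head, turned it about 54°, set it on the open port and pressed it home in the grip, then released it. Pressing its top with shut fingers stopped firmly at 0.105 m, the fully-home height. The camera fit puts it on the port axis within about 1–2 mm. The mouth line passes within about 10 mm of the middle of the small green holder.
- **Cap:** I pressed its top with shut fingers until it stopped at 0.076 m, the fully-home height. Pushing on to 58 N, the top went no lower than 0.076 m. The last picture puts its centre within about 2–3 mm of the port axis.
- **Robot and bystanders:** The gripper was clear at hand-in. The tape, screwdriver and phone look unmoved in the last pictures. I did not recheck the bottle and pot closely, but the arm never came near them.

**Checks that were weak or disagreed:**
- **Top view:** The last top picture was half hidden by the arm, so its nozzle fit was poor, about 3 mm and 2° off the scene camera's. I relied on the scene camera and the press heights.
- **Tilt:** I judged uprightness by eye in the pictures and did not measure it separately.
- **Forces:** The wrist force peaked at about 70 N in the readings, under the 120 N limit. That was from the grip or fingertips, not the gripper body.

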